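# Set a square bar up between bench centres on its turning rest

## Robot

A 6-joint arm with a two-finger parallel gripper is mounted at the origin on a cart in front of the work surface, level with it; the furniture and walls round the work are solid. World frame = base frame: x ahead of the robot, y to its left, z up, the work surface at z = 0. Lengths are in m, angles in degrees, forces in N, time in s.
With the tool pointing down it reaches from about 0.4 to 0.925 m from the base axis. Payload 3.4 kg.
Tool frame: the origin (TCP) lies at the very end of the fingers, on their centre line; the grasp point (between the pads) lies 19 mm behind it; z points along the fingers, y is the line along which they close (so a half turn about z gives the same grasp; the last joint's range is limited). The gripper opens to 85 mm and grips with 20 to 120 N. Pads are 22 mm wide; open, the fingers measure 114 mm over their backs; the gripper's body (76 mm by 85 mm) begins 54 mm behind the grasp point. The pads swing forward as they close: fully open they stand 13 mm farther back than shut.
Start: joints at [-72.221, 17.578, 86.31, -0, 76.112, -4.211], TCP at [0.215, -0.533, 0.231] pointing down, gripper open.
Joint ranges: [-179.03, 179.03], [-60, 130.46], [8.19, 133.38], [-81.62, 261.62], [5.75, 156.47], [-153.77, 153.77]. Speed limits (degrees/s): [147.25, 147.25, 180, 180, 180, 180].

## Interface

Orientations are given as a 3x3 rotation matrix whose columns are the frame's x, y, z axes.
In Python, from cell import * gives the robot as it stands. The module is installed in compiled form; this text tells all that it offers.
- The arm moves only by the tool apply_moves, never from a script. Its argument "plan" is text: rows parted by semicolons, each of 7 numbers parted by spaces: the shift along the tool's x, y, z in fractions of the full range, 1 being 0.8 m, then the turn, a rotation vector about the tool's x, y, z in fractions of the full range, 1 being pi rad, then the opening, from 0 (shut) to 1 (fully open). A call has 1 to 20 rows; each row is the pose to reach, as a shift and turn from the pose commanded when the call began, along the tool's axes at that moment; what a row does not reach only later rows make up. A row lasts 1/8 s, in which the tool goes at most 62.5 mm and 10.7 degrees, less where a joint would pass 70% of its speed; a pose out of reach is approached as far as the arm can. A call with a gripper value outside its range is refused whole. The fingers move at their own pace and stop on an object; "force" is the grip in N (left out, the last holds). Time passes only in rows, so rows that repeat a pose let the fingers close. It gives the time, the measured TCP pose, the force, the opening and the grip force at its end, in the units of the state.
- get_obs(): the state, without advancing time (a new reading comes with each control period).
- camera(name): name is "side" or "top"; returns a dict with "image" (384x512x3 uint8, blue, green, red), "K" (3x3 intrinsics, pixels), "distortion" ([k1, k2, p1, p2, k3] as OpenCV has them; the pictures are not rectified), "T" (4x4, takes a point from camera to world coordinates). Camera axes: x right, y down, z forward; pixel columns grow to the right and rows downward; lengths in m; the calibration is good to about 2 mm. A picture is of the moment at which its call begins. There is no depth.
- sign_off(): hands the job in; it is judged then, once.
Trained networks look in a picture, given as the dict that the camera call returned (one of the last four; its "shot" number tells which), for a name from the list of things; names that differ only in an ending like _2 or _b are one class to them, and where a whole thing is asked for, a point or a joint stands for the part that bears it (a point fixed in the world has none). Each returns a list of dicts, best first, with "conf" (0 to 1); they miss things now and then, are a little off and sometimes report something else, mostly with a low value. They report only what shows in the picture. A call takes as long as a camera call.
- boxes_of(target, picture): "extent" ([left, top, right, bottom] as shares, 0 to 1, of the picture: columns of its width, rows of its height, round what is visible of it).
- silhouettes(target, picture): "region" (384x512 bool, what is visible of it) and "extent" ([left, top, right, bottom] as shares, 0 to 1, of the picture: columns of its width, rows of its height, round what is visible of it).
- tip_of(target, picture): "at" ([column, row] as shares, 0 to 1, of the picture: columns of its width, rows of its height: a listed point, or the origin of a listed thing).
The state is a dict: "time_s": time; "joint_positions": joint angles; "qd": joint speeds; "joint_torque": joint torques, N m; "eef_pos": TCP position; "orientation": TCP orientation; "contact_force": force on the tool from outside, world axes, zero at the start; "ft_torque": the same for the moment, N m; "finger_gap": finger opening in m; "grip_force": force on a finger pad.
Only numpy, scipy, OpenCV 4.12 (cv2) and the standard library are available. Lean on these libraries where they do the work, as an engineer would, in place of code of your own. Each camera call takes 0.05 s, during which the arm holds its last target. There are 200 camera calls.

## Task

Set the thicker of the two brass bars up between the bench centres, ready for filing. First draw the tailstock fully back by its knob and turn the round rest, by pushing at the scallops in its edge, until its wider groove lies in line with the two centres; then lay the bar in that groove, let it go, and slide the tailstock up until the bar's points are seated firmly in both hollow centres. Leave the thinner bar in its tray and the other things on the bench where they lie, and leave the set-up standing on its own.

Things in the scene. Friction and masses are not known exactly. Their poses are not given: they have to be found in the camera images.
- centres_mid (a point): point half way between the two centres of the bench centres (low grey fixture fixed to the bench, base plate 92 x 280 x 10 mm), on their common axis, 32 mm above the bench, over the pivot of the round rest. y runs along the centres to the fixed headstock, z up. The tailstock is on the -y side.
- head_face (a point): face of the headstock's hollow centre, on the axis, 74 mm from centres_mid: a steel cup 19 mm across, 14 mm long, bore 6.4 mm across. The grey headstock block, 34 mm wide and 46 mm high, stands behind it. A white line on the base below this point marks the axis.
- ring_top (a point): middle of the top of the round rest: aluminium ring lying flat, 130 mm outside, 84 mm inside, 12 to 34 mm above the bench, floor inside it at 15 mm (a bolt head to 21). Two grooves cross its top: the wider along its own y (15.5 mm, flaring to 23 mm at the top, floor 25 mm above the bench), the narrower along its own x (9.5 mm, floor at 28 mm), which the thick bar does not enter.
- scallop (a point): one of four alike round scallops in the ring's edge, for pushing, half way between the groove ends (at 45, 135, 225, 315 degrees of the ring's own frame). This point turns with the ring, at ring-top height, 71 mm from its middle: the centre of the scallop's 18 mm arc. It is 35 mm wide at the edge, 12 mm deep, open through the ring to the base plate (10 mm above the bench).
- rest_ring (a joint): turn of the round rest (rad), anticlockwise from above; the wider groove is in line with the centres at 0 and at every half turn (pi) from it. It has no stops there, turns with about 0.06 N m and stays where it is left.
- tailstock (a joint): how far the tailstock is drawn back (m): 0 run in, 0.042 fully back. Its centre, like the headstock's, has its face 68 mm plus this value from centres_mid. With the thick bar seated it reads 0.005 to 0.006. Slides with about 3 N of friction and stays where it is left.
- tail_knob (a point): middle of the tailstock's black knob, 60 mm above the bench: round, upright, 15 mm across at the waist, 18 mm at its foot and head, from 46 to 74 mm above the bench, on the grey tailstock block, 34 mm wide. The knob stands 28 mm behind the face of the tailstock's centre and slides with it.
- thick_bar: thicker brass bar: 14 x 14 mm square and 130 mm long, plus a turned point 13 mm long on each end: 156 mm between tips; ends alike, about 0.22 kg. Origin at its middle, on its axis; x along it. It lies flat in the stock tray. Each point enters 4 mm into a hollow centre; in the wider groove its axis is as high as the centres.
- thin_bar: thinner brass bar, not to be used: 8 x 8 mm square, 156 mm between its tips, origin and axes as for the thick bar. It lies beside the thick bar in the tray, about 54 mm away, on either side of it.
- stock_tray: low open wooden tray fixed to the bench, 196 x 140 mm, walls 11 mm high and 5 mm thick; origin under its middle, 2 mm above the bench; floor 4 mm above the origin. The bars lie along its x.
- needle_file: needle file with a green handle, 150 mm long, lying loose on the mat nearer the robot; leave it alone. Origin under its middle.
- tweezers: steel tweezers, 115 mm long, lying loose nearer the robot; leave them alone. Origin under their middle.
- ring_box: small red-brown ring box, 54 x 56 x 45 mm, standing loose behind the bench centres; leave it alone. Origin under its middle.

How it is judged:
By the outcome, as a careful person would: the job done as asked, in the order asked, and still so for the second after the job is handed in, with the robot touching nothing.
It also fails if it takes over 72 s, if anything falls off the work surface, if the arm or the gripper's body presses on something with over 40 N, if the wrist force passes 120 N, or if a joint passes its speed limit or range.

## Working session

There is one attempt and no reset: what is moved stays moved. The work goes in short steps, Python scripts to look and compute and a tool call to move; the robot and the scene stay as the last step left them, time stands still between calls to the robot, and variables do not carry over. Pictures are saved under pics/ and viewed, at most 10 in all, crops included, and the job is handed in when it is done.

Besides the shell and the picture viewer there is one more tool, called after "Call:" as name(argument=value, ...) on one line, values as JSON. apply_moves: Moves the arm, as the interface text tells. Its arguments: {"type":"object","properties":{"plan":{"type":"string"},"force":{"type":"number"}},"required":["plan"]}

```bash
mkdir -p pics
cat > h.py <<'E'
from cell import *
import numpy as np, cv2
def ray(pic,px):
    p=cv2.undistortPoints(np.array([[px]],float),np.array(pic["K"]),np.array(pic["distortion"]))[0,0]
    T=np.array(pic["T"]); d=T[:3,:3]@np.array([p[0],p[1],1]); return T[:3,3],d
def onz(pic,px,z):
    o,d=ray(pic,px); return o+d*(z-o[2])/d[2]
def proj(pic,P):
    T=np.linalg.inv(np.array(pic["T"])); r=cv2.Rodrigues(T[:3,:3])[0]
    return cv2.projectPoints(np.array(P,float).reshape(-1,3),r,T[:3,3],np.array(pic["K"]),np.array(pic["distortion"]))[0][:,0]
def tri(p1,a,p2,b):
    o1,d1=ray(p1,a);o2,d2=ray(p2,b);d1=d1/np.linalg.norm(d1);d2=d2/np.linalg.norm(d2)
    A=2*np.eye(3)-np.outer(d1,d1)-np.outer(d2,d2)
    x=np.linalg.solve(A,(np.eye(3)-np.outer(d1,d1))@o1+(np.eye(3)-np.outer(d2,d2))@o2)
    return x
W=np.array([512,384])
E
python3 - <<'E'
from h import *
np.set_printoptions(precision=4,suppress=True)
t=camera("top");s=camera("side")
cv2.imwrite("pics/top0.png",t["image"]);cv2.imwrite("pics/side0.png",s["image"])
zs=dict(centres_mid=.032,head_face=.032,ring_top=.034,scallop=.034,tail_knob=.060,thick_bar=.013,thin_bar=.010,stock_tray=.002,needle_file=0,tweezers=0,ring_box=0)
for n,z in zs.items():
    for nm,p in(("top",t),("side",s)):
        for r in tip_of(n,p)[:4]:
            px=np.array(r["at"])*W; print(n,nm,round(r["conf"],2),px.round(1),onz(p,px,z))
print(get_obs())
E
```

```text
centres_mid top 0.84 [326.9 177.9] [ 0.5524 -0.1334  0.032 ]
centres_mid side 0.94 [249.3 190.2] [ 0.5571 -0.1141  0.032 ]
head_face top 0.94 [294.7 185.6] [ 0.5484 -0.0522  0.032 ]
head_face side 0.88 [247.3 197.8] [ 0.5592 -0.0511  0.032 ]
ring_top top 0.75 [326.5 176.2] [ 0.5563 -0.1329  0.034 ]
ring_top top 0.56 [262.3 272.2] [0.3615 0.0641 0.034 ]
ring_top side 0.66 [252.8 189.5] [ 0.5452 -0.1158  0.034 ]
scallop top 0.55 [330.5 204. ] [ 0.4878 -0.127   0.034 ]
scallop side 0.87 [268.7 190.2] [ 0.4917 -0.1123  0.034 ]
tail_knob top 0.5 [363.2 165.1] [ 0.5614 -0.2192  0.06  ]
tail_knob side 0.62 [249.7 189.4] [ 0.5514 -0.0555  0.06  ]
tail_knob side 0.59 [247.8 173. ] [ 0.5681 -0.2018  0.06  ]
thick_bar top 0.55 [174.2 217. ] [0.5303 0.25   0.013 ]
thick_bar side 0.54 [251.  249.8] [0.5276 0.2479 0.013 ]
thin_bar top 0.59 [154.4 227.2] [0.515  0.3019 0.01  ]
thin_bar side 0.75 [254.6 259.6] [0.5153 0.2923 0.01  ]
stock_tray top 0.83 [164.3 225.6] [0.5156 0.2793 0.002 ]
stock_tray side 0.62 [253.3 258.8] [0.5198 0.2756 0.002 ]
needle_file top 0.49 [260. 273.] [0.36   0.0694 0.    
[... 349 characters left out ...]

ring_box top 0.54 [168.5 222.7] [0.5211 0.2684 0.    ]
ring_box side 0.59 [200.7 202.2] [ 0.7182 -0.0792 -0.    ]
{'time_s': 1.2, 'joint_positions': array([-72.2198,  17.5782,  86.3109,  -0.0001,  76.1102,  -4.212 ]), 'qd': array([-0.0736,  0.0251, -0.1005,  0.0383,  0.0576, -0.0978]), 'joint_torque': array([  0.0005, -45.7498, -25.2335,  -0.0003,   0.0005,  -0.    ]), 'eef_pos': array([ 0.2153, -0.5332,  0.2313]), 'orientation': array([[ 0.9272,  0.3745,  0.    ],
       [ 0.3745, -0.9272, -0.    ],
       [-0.    ,  0.    , -1.    ]]), 'contact_force': array([-0.478 ,  0.0489,  0.4286]), 'ft_torque': array([ 0.0464, -0.0146, -0.0122]), 'grip_force': 0.0, 'finger_gap': 0.08549354084168288}
```

Run:
```python
import cv2
t=cv2.imread("pics/top0.png");s=cv2.imread("pics/side0.png")
cv2.imwrite("pics/topc.png",cv2.resize(t[100:280,130:400],None,fx=2.96,fy=2.96,interpolation=cv2.INTER_CUBIC))
```

```text
(no output)
```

View pics/topc.png

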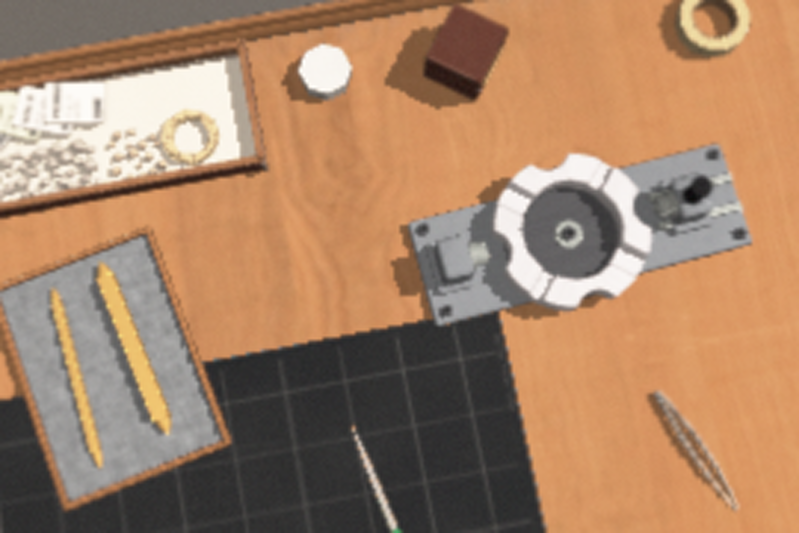

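View pics/side0.png

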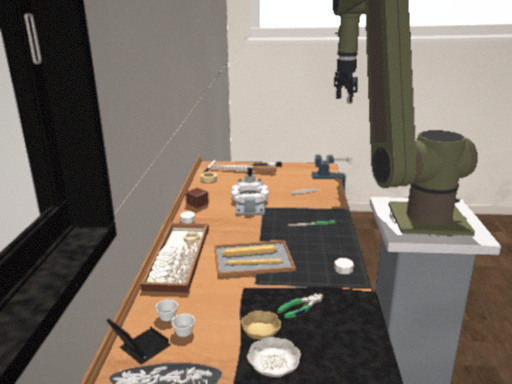

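```bash
cat >> h.py <<'E'
def rect(pic,c,half,z,n):
    g=np.linspace(-half,half,n); X,Y=np.meshgrid(g,g)  # row: +x up, col: +y left
    P=np.stack([c[0]-Y,c[1]-X,np.full_like(X,z)],-1).reshape(-1,3)
    m=proj(pic,P).reshape(n,n,2).astype(np.float32)
    return cv2.remap(pic["image"],m[...,0],m[...,1],cv2.INTER_CUBIC)
E
python3 - <<'E'
from h import *
t=camera("top")
a=rect(t,(.555,-.133),.09,.034,390);b=rect(t,(.555,-.133),.17,.010,390)
cv2.imwrite("pics/r1.png",np.hstack([a,b]))
print(t["T"][:3,3])
for n in("rest_ring","tailstock","thick_bar","head_face"):
    for r in silhouettes(n,t)[:2]:
        print(n,r["conf"],r["extent"],r["region"].sum())
E
```

```text
[0.38106427 0.0770513  0.91625524]
rest_ring 0.82 [0.5814, 0.4031, 0.6762, 0.5341] 1113
tailstock 0.73 [0.6869, 0.4109, 0.7199, 0.4698] 306
thick_bar 0.94 [0.3164, 0.5005, 0.3666, 0.6424] 344
head_face 0.77 [0.5285, 0.3924, 0.7492, 0.5424] 4312
```

View pics/r1.png

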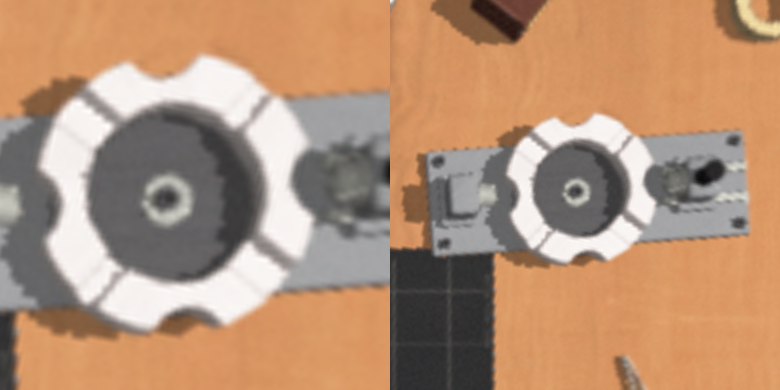

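Run:
```python
from h import *
np.set_printoptions(precision=4,suppress=True)
t=camera("top")
im=t["image"]
# plate fit: gray threshold
b=rect(t,(.555,-.133),.17,.010,1360)  # .25mm/px
hsv=cv2.cvtColor(b,cv2.COLOR_BGR2HSV)
m=((hsv[...,1]<60)&(hsv[...,2]>60)).astype(np.uint8)
n,l,st,_=cv2.connectedComponentsWithStats(m)
k=1+np.argmax(st[1:,4]);mm=(l==k).astype(np.uint8)
mm=cv2.morphologyEx(mm,cv2.MORPH_OPEN,np.ones((25,25)))
cs,_=cv2.findContours(mm,cv2.RETR_EXTERNAL,cv2.CHAIN_APPROX_NONE)
c=max(cs,key=cv2.contourArea)
def w(p): return np.array([.555-(p[1]-679.5)*.25e-3,-.133-(p[0]-679.5)*.25e-3])
R=cv2.minAreaRect(c);print(w(R[0]),np.array(R[1])*.25,R[2]);print([w(p) for p in cv2.boxPoints(R)])
# ring circle by white
a=rect(t,(.555,-.133),.09,.034,720)
g=cv2.cvtColor(a,cv2.COLOR_BGR2HSV)
m=((g[...,2]>175)&(g[...,1]<40)).astype(np.uint8)
n,l,st,_=cv2.connectedComponentsWithStats(m);mm=l==1+np.argmax(st[1:,4])
from scipy.optimize import least_squares
# outer radius per angle
def wa(r,c): return np.array([.555-(r-359.5)*.25e-3,-.133-(c-359.5)*.25e-3])
ys,xs=np.nonzero(mm);P=np.stack([.555-(ys-359.5)*.25e-3,-.133-(xs-359.5)*.25e-3],1)
c0=P.mean(0);r=np.hypot(*(P-c0).T);an=np.degrees(np.arctan2(P[:,1]-c0[1],P[:,0]-c0[0]))
pts=[]
for k in range(-180,180,2):
    s=(an>=k)&(an<k+2)
    if s.any():
        i=np.argmax(np.where(s,r,0)); pts.append(P[i])
pts=np.array(pts)
f=least_squares(lambda q:np.hypot(pts[:,0]-q[0],pts[:,1]-q[1])-q[2],[*c0,.065],loss="soft_l1",f_scale=.0005)
print("ring",f.x,c0)
cx,cy=f.x[:2]
th=np.radians(np.linspace(-180,180,721));rr=np.linspace(.035,.07,100)
X=cx+rr[:,None]*np.cos(th);Y=cy+rr[:,None]*np.sin(th)
pp=proj(t,np.stack([X,Y,np.full_like(X,.034)],-1).reshape(-1,3)).reshape(100,721,2).astype(np.float32)
pol=cv2.remap(im,pp[...,0],pp[...,1],cv2.INTER_LINEAR)
pol=np.clip((pol.astype(float)-150)*2.4,0,255).astype(np.uint8)
z=np.clip((a.astype(float)-170)*3,0,255).astype(np.uint8)[100:640,60:680]
cv2.imwrite("pics/pol.png",np.vstack([cv2.resize(pol,(620,60)),z]))
```

```text
[ 0.5605 -0.1344] [127.4109 280.4104] 84.5962142944336
[array([0.6108, 0.0112], dtype=float32), array([ 0.6372, -0.268 ], dtype=float32), array([ 0.5103, -0.28  ], dtype=float32), array([ 0.4839, -0.0008], dtype=float32)]
ring [ 0.5553 -0.1235  0.0633] [ 0.5328 -0.1047]
```

View pics/pol.png

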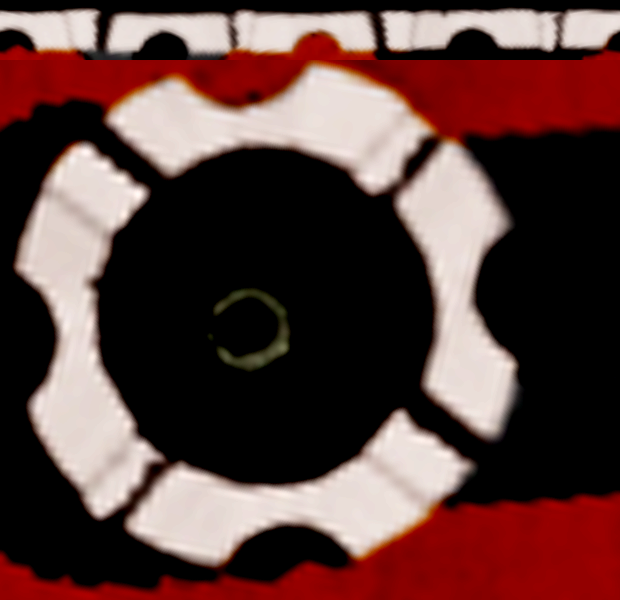

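Run:
```python
from h import *
np.set_printoptions(precision=4,suppress=True)
t=camera("top")
# long plate edges: profile gradient at far ends, z=.010
c=np.array([.5553,-.1235])
def edges(ang):
    a=np.radians(ang);u=np.array([np.cos(a),np.sin(a)]);v=np.array([-u[1],u[0]])  # v to -x side
    out=[]
    for side in(1,-1):
        for al in np.r_[np.arange(-.135,-.085,.004),np.arange(.085,.12,.004)]:
            w=np.linspace(.032,.060,113)*side
            P=c+u*al+v*w[:,None]
            p=proj(t,np.c_[P,np.full(len(P),.010)]).astype(np.float32)
            q=cv2.remap(t["image"],p[None,:,0],p[None,:,1],cv2.INTER_LINEAR)[0].astype(float)
            f=cv2.GaussianBlur(q,(1,9),0);d=np.abs(f[6:]-f[:-6]).sum(1);i=d.argmax()
            out.append((side,al,w[i+3]))
    return np.array(out),u,v
ang=95.
for k in range(3):
    e,u,v=edges(ang);sl=[];of=[]
    for s in(1,-1):
        q=e[e[:,0]==s];r=q
        for _ in range(3):
            f=np.polyfit(r[:,1],r[:,2],1);r=q[np.abs(np.polyval(f,q[:,1])-q[:,2])<.003]
        sl.append(f[0]);of.append(f[1])
    ang+=np.degrees(np.mean(sl))
    print(ang,np.degrees(sl),of,"centre-line point",c+v*np.mean(of))
# knob
b=rect(t,(.561,-.22),.04,.060,320)
g=cv2.cvtColor(b,cv2.COLOR_BGR2GRAY);m=(g<60).astype(np.uint8)
n,l,st,ce=cv2.connectedComponentsWithStats(m)
for k in range(1,n):
    if st[k,4]>300: print("dark",st[k],.561-(ce[k][1]-159.5)*.25e-3,-.22-(ce[k][0]-159.5)*.25e-3)
for nm in("thick_bar","thin_bar"):
    for r in silhouettes(nm,t)[:2]:
        ys,xs=np.nonzero(r["region"]);P=np.array([onz(t,p,.016)[:2] for p in zip(xs,ys)])
        R=cv2.minAreaRect((P*1000).astype(np.float32));print(nm,r["conf"],R)
        w,V=np.linalg.eigh(np.cov(P.T));print(P.mean(0),np.degrees(np.arctan2(V[1,1],V[0,1])))
cv2.imwrite("pics/knob.png",np.hstack([cv2.resize(b,(400,400)),cv2.resize(rect(t,(.55,-.05),.05,.032,400),(400,400))]))
```

```text
93.94816590323452 [-1.1364 -0.9672] [np.float64(0.0455279794940176), np.float64(-0.04609486082696673)] centre-line point [ 0.5556 -0.1235]
93.9002061833423 [-0.1448  0.0489] [np.float64(0.04542165651578493), np.float64(-0.045954911613336334)] centre-line point [ 0.5556 -0.1235]
93.91537906379142 [-0.089   0.1194] [np.float64(0.04542801132814378), np.float64(-0.04593289885880512)] centre-line point [ 0.5556 -0.1235]
dark [ 126  113   95   76 4648] 0.5630694384681584 -0.22361010111876076
thick_bar 0.84 ((530.4011840820312, 248.3175048828125), (149.3486785888672, 17.58247947692871), 13.166402816772461)
[0.5301 0.2483] -166.99296826738043
thick_bar 0.72 ((564.1226806640625, -224.42269897460938), (45.284324645996094, 50.25183868408203), 75.63697052001953)
[ 0.5642 -0.2265] 134.72744040615834
thin_bar 0.47 ((515.263916015625, 299.2398986816406), (137.17269897460938, 8.614612579345703), 7.3968634605407715)
[0.5174 0.2994] -173.27052919021355
```

View pics/knob.png

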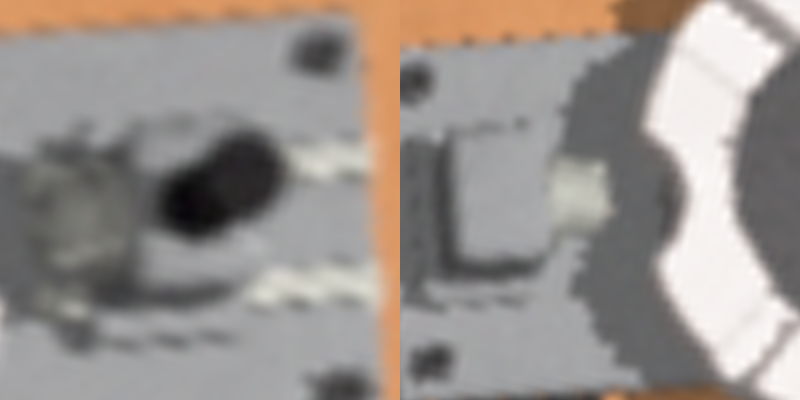

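The manual's scale: shifts go in shares of 0.8 m and turns go in shares of pi rad. Converting my numbers, 438 mm / 800 = 0.5475, -157 mm / 800 = -0.1963, 0.316 rad / 3.1416 = 0.1006.

Call:
apply_moves(plan="0.5475 -0.1963 0.1125 0 0 0.1006 1;0.5475 -0.1963 0.1125 0 0 0.1006 1;0.5475 -0.1963 0.1125 0 0 0.1006 1;0.5475 -0.1963 0.1125 0 0 0.1006 1;0.5475 -0.1963 0.1125 0 0 0.1006 1;0.5475 -0.1963 0.1125 0 0 0.1006 1;0.5475 -0.1963 0.1125 0 0 0.1006 1;0.5475 -0.1963 0.1125 0 0 0.1006 1;0.5475 -0.1963 0.1125 0 0 0.1006 1;0.5475 -0.1963 0.1125 0 0 0.1006 1;0.5475 -0.1963 0.1125 0 0 0.1006 1;0.5475 -0.1963 0.1125 0 0 0.1006 1", force=25)

```text
time_s: 3.15
eef_pos: [0.5619, -0.2247, 0.1417]
orientation: [[0.998, 0.066, 0.0], [0.066, -0.998, -0.0], [0.0, 0.0, -1.0]]
contact_force: [-0.0, -0.0, 0.6]
finger_gap: 0.0853
grip_force: 0.0
```

Scaled: 90 mm / 800 = 0.1125, 50 mm / 800 = 0.0625.

Call:
apply_moves(plan="0 0 0.0625 0 0 0 1;0 0 0.1125 0 0 0 1;0 0 0.1125 0 0 0 1;0 0 0.1125 0 0 0 0;0 0 0.1125 0 0 0 0;0 0 0.1125 0 0 0 0;0 0 0.1125 0 0 0 0;0 0 0.1125 0 0 0 0;0 0 0.1125 0 0 0 0;0 0 0.1125 0 0 0 0", force=25)

```text
time_s: 4.4
eef_pos: [0.5634, -0.2241, 0.0526]
orientation: [[0.998, 0.068, 0.002], [0.068, -0.998, -0.001], [0.002, 0.001, -1.0]]
contact_force: [-1.0, -1.4, 5.3]
finger_gap: 0.0159
grip_force: 24.3
```

Scaled: 34 mm / 800 = 0.0425, 32 mm / 800 = 0.04.

Call:
apply_moves(plan="0 0.0075 0 0 0 0 0;0 0.0175 0 0 0 0 0;0 0.0275 0 0 0 0 0;0 0.035 0 0 0 0 0;0 0.04 0 0 0 0 0;0 0.0425 0 0 0 0 0;0 0.0425 0 0 0 0 0")

```text
time_s: 5.28
eef_pos: [0.5656, -0.2572, 0.0525]
orientation: [[0.998, 0.068, 0.002], [0.068, -0.998, 0.0], [0.002, -0.0, -1.0]]
contact_force: [-0.4, 1.2, 7.2]
finger_gap: 0.016
grip_force: 24.4
```

Scaled: 2 mm / 800 = 0.0025, 1 mm / 800 = 0.0013.

Call:
apply_moves(plan="0 0.0013 0 0 0 0 0;0 0.0025 0 0 0 0 0;0 0.0025 0 0 0 0 0")

```text
time_s: 5.65
eef_pos: [0.5658, -0.2589, 0.0525]
orientation: [[0.998, 0.068, 0.002], [0.068, -0.998, 0.001], [0.002, -0.0, -1.0]]
contact_force: [-0.2, 2.8, 7.3]
finger_gap: 0.0163
grip_force: 24.4
```

Scaled: 3 mm / 800 = 0.0038, 2 mm / 800 = 0.0025.

Call:
apply_moves(plan="0 0.0013 0 0 0 0 0;0 0.0025 0 0 0 0 0;0 0.0038 0 0 0 0 0;0 0.0038 0 0 0 0 0")

```text
time_s: 6.15
eef_pos: [0.566, -0.2619, 0.0525]
orientation: [[0.998, 0.068, 0.002], [0.068, -0.998, 0.001], [0.002, -0.0, -1.0]]
contact_force: [-0.6, 2.8, 7.0]
finger_gap: 0.016
grip_force: 24.4
```

```bash
python3 -c "
from h import *
o=get_obs();print(o['eef_pos'],o['contact_force'])"
```

```text
[ 0.56596825 -0.26187221  0.05251268] [-0.64054332  2.84441053  7.00075602]
```

Scaled: 2 mm / 800 = 0.0025, 1 mm / 800 = 0.0013.

Call:
apply_moves(plan="0 0.0013 0 0 0 0 0;0 0.0025 0 0 0 0 0;0 0.0025 0 0 0 0 0")

```text
time_s: 6.52
eef_pos: [0.566, -0.2627, 0.0525]
orientation: [[0.998, 0.067, 0.001], [0.067, -0.998, 0.002], [0.002, -0.002, -1.0]]
contact_force: [-0.8, 4.9, 7.1]
finger_gap: 0.0159
grip_force: 24.5
```

Scaled: 2 mm / 800 = 0.0025, 1 mm / 800 = 0.0013.

Call:
apply_moves(plan="0 0.0013 0 0 0 0 0;0 0.0025 0 0 0 0 0;0 0.0025 0 0 0 0 0")

```text
time_s: 6.9
eef_pos: [0.566, -0.2627, 0.0525]
orientation: [[0.998, 0.067, 0.001], [0.067, -0.998, 0.005], [0.001, -0.005, -1.0]]
contact_force: [0.8, 11.1, 8.7]
finger_gap: 0.016
grip_force: 24.7
```

Scaled: -135 mm / 800 = -0.1688, -101 mm / 800 = -0.1263, -0.042 rad / 3.1416 = -0.0134.

Call:
apply_moves(plan="0 -0.0038 0 0 0 0 0;0 -0.0038 0 0 0 0 0.3;0 -0.0038 0 0 0 0 0.3;0 -0.0038 0 0 0 0 0.4;0 -0.0038 -0.0375 0 0 0 0.4;0 -0.0038 -0.075 0 0 0 0.4;-0.1263 -0.1688 -0.075 0 0 -0.0134 0;-0.1263 -0.1688 -0.075 0 0 -0.0134 0;-0.1263 -0.1688 -0.075 0 0 -0.0134 0;-0.1263 -0.1688 -0.075 0 0 -0.0134 0;-0.1263 -0.1688 -0.075 0 0 -0.0134 0;-0.1263 -0.1688 -0.075 0 0 -0.0134 0")

```text
time_s: 8.4
eef_pos: [0.4572, -0.1398, 0.1115]
orientation: [[0.994, 0.109, 0.002], [0.109, -0.994, -0.001], [0.001, 0.001, -1.0]]
contact_force: [0.0, 0.6, 0.4]
finger_gap: 0.0003
grip_force: 0.0
```

Run:
```python
from h import *
np.set_printoptions(precision=4,suppress=True)
t=camera("top");o=get_obs();print(o["eef_pos"],o["finger_gap"],o["orientation"])
print(proj(t,o["eef_pos"]))
cv2.imwrite("pics/t2.png",cv2.resize(t["image"][110:300,230:430],None,fx=3.1,fy=3.1,interpolation=cv2.INTER_CUBIC))
```

```text
[ 0.4569 -0.1397  0.1114] -0.0003236145627499764 [[ 0.9941  0.1087  0.0011]
 [ 0.1087 -0.9941 -0.0005]
 [ 0.0011  0.0007 -1.    ]]
[[346.3235 210.9503]]
```

View pics/t2.png

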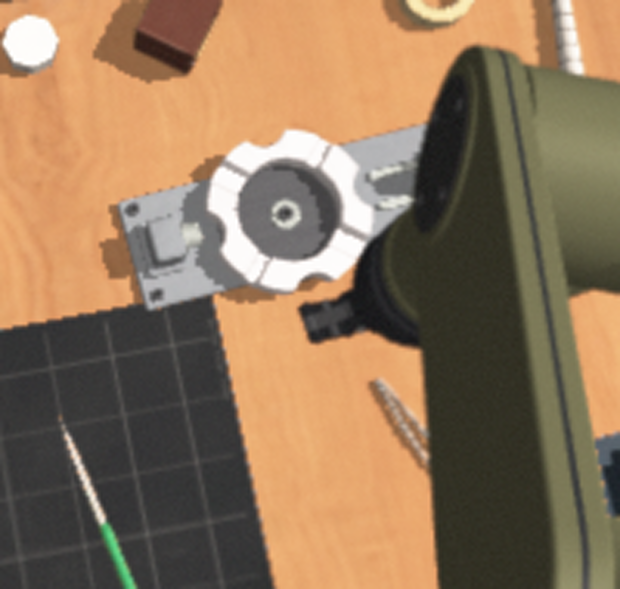

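Run:
```python
from h import *
np.set_printoptions(precision=1,suppress=True)
t=camera("top");o=get_obs();R=o["orientation"];p=o["eef_pos"]
for zz,hx,hy in((0,.011,.0145),(-.07,.011,.0145),(-.073,.038,.0425)):
    print(zz,proj(t,[p+R@np.array([sx*hx,sy*hy,zz]) for sx in(1,-1) for sy in(1,-1)]).tolist())
g=cv2.cvtColor(t["image"],cv2.COLOR_BGR2GRAY)
print("rows 204-226, cols 320-372")
for r in range(196,228): print(r,' '.join('%3d'%v for v in g[r,322:372:2]))
for n in("tail_knob","scallop"):
    for r in tip_of(n,t)[:3]: print(n,r["conf"],np.array(r["at"])*W)
for r in boxes_of("tailstock",t)[:3]: print(r)
```

```text
0 [[350.7986875563296, 204.38485654022804], [338.36609627937247, 208.23780785835058], [354.2091015618337, 213.91697848470233], [341.72700747629324, 217.81492626243724]]
-0.07 [[359.5245277859311, 198.8537418138967], [345.9878265714651, 203.04449858945642], [363.2950511485393, 209.23291006373398], [349.6999563797096, 213.4782389513692]]
-0.073 [[368.28096958572, 181.98325353932273], [328.67235730932555, 194.1159295115864], [381.55461935868664, 217.78667133336978], [341.35085414223823, 230.47649062941088]]
rows 204-226, cols 320-372
196 251 251 252 252 251 250 251 252 253 252 229 116  22  29  38  33  58  55  50  51  52  49  47  48  47
197 251 252 252 251 243 224 245 251 252 247 187  79  24  30  39  36  59  57  50  48  52  48  47  45  47
198 251 252 252 239 151 137 160 242 251 217 177  70  25  26  38  35  56  55  51  50  49  49  45  45  47
199 251 252 249 140 101 115 122 161 240 184 174  58  23  27  39  31  50  62  48  51  51  47  46  47  47
200 251 251 218  94 107 117 128 138 186 179 168  48  25  26  39  30  47  63  50  49  48  45  49  47  47
201 251 250 165 109 112 142 178 170 180 180
[... 2120 characters left out ...]
  59  51  48  47  49
222 186 182 187 184 181 179 179 178 180 182 181 180 178 181 180 180 179 182 179 154 124 113  55  49  45
223 186 184 186 184 183 182 181 180 177 182 183 179 178 178 178 179 178 183 183 184 183 178  74  48  44
224 186 185 185 183 183 183 182 180 177 182 182 178 179 175 177 178 178 182 185 189 186 184  81  47  48
225 187 185 185 182 184 183 182 180 177 179 181 178 178 177 179 179 179 182 184 188 188 182  91  47  45
226 187 185 186 183 183 182 181 180 176 177 181 178 179 179 179 179 178 182 184 188 187 183  91  47  45
227 187 184 184 183 182 178 178 178 178 177 182 180 180 180 179 180 178 181 184 188 185 184  90  48  46
tail_knob 0.37 [155.  225.9]
scallop 0.62 [333.9 205.1]
```

Run:
```python
from h import *
np.set_printoptions(precision=4,suppress=True)
s=camera("side");t=camera("top");p=get_obs()["eef_pos"]
print("start tcp side",proj(s,[.2153,-.5332,.2313]),"now",proj(s,p),"nadir top",proj(t,[.381,.077,.1115]))
print(t["T"],t["K"],t["distortion"],s["T"][:3,3])
x0,y0=[int(v) for v in proj(s,p)[0]]
a=cv2.resize(s["image"][y0-45:y0+45,x0-60:x0+60],None,fx=5,fy=5,interpolation=cv2.INTER_CUBIC)
for q in proj(s,[p,[.5555,-.1245,.034],[.566,-.2627,.06]]): cv2.circle(a,(int((q[0]-x0+60)*5),int((q[1]-y0+45)*5)),4,(0,0,255),1)
cv2.imwrite("pics/s2.png",a)
```

```text
start tcp side [[342.8044 103.2523]] now [[279.8783 165.972 ]] nadir top [[255.253  264.8527]]
[[-0.1867 -0.9628  0.1952  0.3811]
 [-0.9824  0.1833 -0.0351  0.0771]
 [-0.002  -0.1984 -0.9801  0.9163]
 [ 0.      0.      0.      1.    ]] [[373.1039   0.     254.4449]
 [  0.     373.1039 189.4744]
 [  0.       0.       1.    ]] [-0.0502  0.      0.      0.      0.    ] [0.4479 1.3683 0.6681]
```

View pics/s2.png

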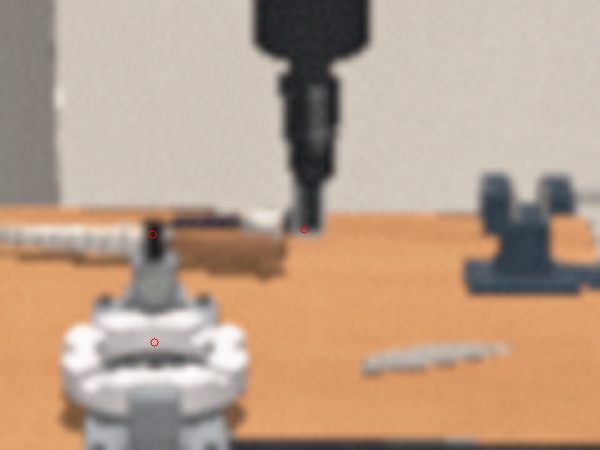

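Run:
```python
from h import *
np.set_printoptions(precision=4,suppress=True)
s=camera("side");t=camera("top")
x=tri(t,(329.5,214),s,(280.8,167.2));print(x,proj(t,x),proj(s,x))
# intensity context in side: knob + tip triangulation
o=get_obs();print(o["joint_positions"],o["eef_pos"],o["time_s"])
g=cv2.cvtColor(s["image"],cv2.COLOR_BGR2GRAY)
for r in range(154,172): print(r,' '.join('%3d'%v for v in g[r,270:292]))
print()
for r in range(160,178): print(r,' '.join('%3d'%v for v in g[r,242:258]))
```

```text
[ 0.4544 -0.0996  0.1217] [[329.6519 214.8905]] [[280.2083 167.1276]]
[-22.0174  17.4393 107.1889  -0.0008  55.3853  61.7005] [ 0.4556 -0.1387  0.1112] 8.85
154 201 202 199 201 201 196 170 112  54  38  43  47  47  44  46  96 165 195 201 198 198 203
155 198 199 200 200 201 201 188 136  66  38  44  43  46  52  86 140 179 200 199 200 199 198
156 200 200 201 200 200 203 192 145  81  49  39  36  47  84 139 179 196 199 200 199 199 200
157 198 199 198 198 199 203 194 155 107  71  48  39  59 111 169 196 202 199 198 201 202 198
158 200 202 198 199 203 204 195 160 121  86  56  43  65 127 177 200 201 202 199 201 201 200
159 201 200 201 202 203 203 197 163 126  91  54  41  71 132 182 199 201 199 200 200 198 202
160 199 199 195 197 200 202 191 159 119  80  51  43  69 135 183 201 202 203 198 200 200 198
161 206 203 196 198 204 195 167 137 107  73  51  39  70 138 180 197 199 199 197 197 196 197
162 222 224 219 219 210 178 137 118 107  77  48  44  71 134 171 183 184 182 184 186 185 184
163 224 229 228 225 204 152 104 104 103  75  44  35  72 128 160 170 170 167 171 169 168 169
164 201 213 215 203 184
[... 1237 characters left out ...]
 123 117 117 119 120
168 182 167 175 181 166 125  76  34  37  70  93 102 106 109 104 108
169 173 160 164 172 154 117  73  33  33  61  93 106 107 105 101 105
170 152 146 146 158 152 113  67  33  37  67 110 125 113 107 103 101
171 124 119 123 146 150 122  73  46  53  90 133 145 128 109 107 103
172 111 115 116 136 145 125  98  90  93 117 142 146 128 110 106 100
173 147 145 143 138 130 120 118 120 120 132 137 128 118 106 108 110
174 169 169 164 139 124 124 127 127 132 136 133 123 128 136 143 147
175 174 174 169 141 123 125 131 131 137 137 134 127 137 159 166 172
176 173 174 168 143 129 137 140 140 142 143 133 128 139 161 170 176
177 174 168 164 141 130 140 143 139 137 140 130 123 139 162 174 175
```

Scaled: 91 mm / 800 = 0.1138, 45 mm / 800 = 0.0563.

Call:
apply_moves(plan="0 -0.0038 0.0563 0 0 0 0;0 -0.0038 0.1138 0 0 0 0;0 -0.0038 0.1138 0 0 0 0;0.01 -0.0038 0.1138 0 0 0 0;0.0175 -0.0038 0.1138 0 0 0 0;0.0238 -0.0038 0.1138 0 0 0 0;0.0288 -0.0038 0.1138 0 0 0 0;0.0313 -0.0038 0.1138 0 0 0 0;0.0313 -0.0038 0.1138 0 0 0 0;0.0313 -0.0038 0.1138 0 0 0 0")

```text
time_s: 10.1
eef_pos: [0.4798, -0.1328, 0.0202]
orientation: [[0.994, 0.11, -0.001], [0.11, -0.994, 0.0], [-0.001, -0.0, -1.0]]
contact_force: [-1.0, -0.3, 0.4]
finger_gap: -0.0001
grip_force: 0.0
```

Scaled: 15.1 mm / 800 = 0.0189, 7.6 mm / 800 = 0.0095, -0.209 rad / 3.1416 = -0.0665.

Call:
apply_moves(plan="0.0025 0 0 0 0 0 0;0.0046 0 0 0 0 0 0;0.0046 0 0 0 0 0 0;0.0051 0.0095 0 0 0 -0.0334 0;0.0066 0.0189 0 0 0 -0.0665 0")

```text
time_s: 10.72
eef_pos: [0.4867, -0.1472, 0.0202]
orientation: [[0.948, 0.317, -0.001], [0.317, -0.948, 0.001], [-0.001, -0.001, -1.0]]
contact_force: [0.2, 1.6, -0.2]
finger_gap: -0.0002
grip_force: 0.5
```

Scaled: 37.8 mm / 800 = 0.0473, 29.5 mm / 800 = 0.0369, -0.548 rad / 3.1416 = -0.1744.

Call:
apply_moves(plan="0.0005 0.0095 0 0 0 -0.0334 0;0.002 0.0189 0 0 0 -0.0665 0;0.0044 0.028 0 0 0 -0.0999 0;0.0079 0.0369 0 0 0 -0.1334 0;0.0106 0.0425 0 0 0 -0.1557 0;0.0133 0.0473 0 0 0 -0.1744 0;0.0133 0.0473 0 0 0 -0.1744 0;0.0133 0.0473 0 0 0 -0.1744 0;0.0133 0.0473 0 0 0 -0.1744 0")

```text
time_s: 11.85
eef_pos: [0.5086, -0.1797, 0.0202]
orientation: [[0.648, 0.762, -0.001], [0.762, -0.648, 0.0], [-0.0, -0.001, -1.0]]
contact_force: [-0.9, -1.3, 0.4]
finger_gap: 0.0002
grip_force: 0.7
```

```bash
cat > ringfit.py <<'E'
from h import *
def scal(t,c=(.5556,-.1245)):
    # ring-top-white polar: outer radius per angle -> scallop dips (4-fold harmonic), grooves angle = +45
    th=np.radians(np.arange(0,360,.5));r=np.linspace(.054,.063,10)
    X=c[0]+r[:,None]*np.cos(th);Y=c[1]+r[:,None]*np.sin(th)
    p=proj(t,np.stack([X,Y,np.full_like(X,.034)],-1).reshape(-1,3)).reshape(*X.shape,2).astype(np.float32)
    v=cv2.remap(t["image"],p[...,0],p[...,1],cv2.INTER_LINEAR).min(-1).astype(float)
    return th,v
E
python3 - <<'E'
from ringfit import *
t=camera("top");o=get_obs();print(o["eef_pos"],o["contact_force"])
th,v=scal(t);d=(v>170).mean(0)<.5
a=np.degrees(th)
# list dark runs
k=np.flatnonzero(np.diff(np.r_[0,d.astype(int),0]))
for s,e in k.reshape(-1,2): print("dark run",a[s],a[e-1],"mid",(a[s]+a[e-1])/2)
cv2.imwrite("pics/r3.png",rect(t,(.5556,-.1245),.15,.034,600))
E
```

```text
[ 0.50861301 -0.17971707  0.02020767] [-1.78058063 -1.65250577 -0.30379845]
dark run 29.999999999999996 48.00000000000001 mid 39.0
dark run 116.5 140.5 mid 128.5
dark run 178.0 179.5 mid 178.75
dark run 206.0 230.99999999999997 mid 218.5
dark run 239.5 262.5 mid 251.0
```

View pics/r3.png

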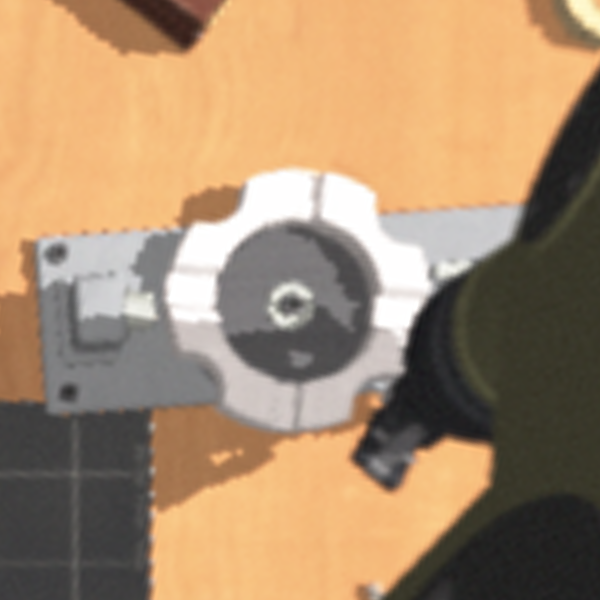

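Scaled: 12.7 mm / 800 = 0.0159, 6.3 mm / 800 = 0.0079, -0.087 rad / 3.1416 = -0.0277.

Call:
apply_moves(plan="0.0004 0.0079 0 0 0 -0.0277 0;0.0014 0.0159 0 0 0 -0.056 0;0.0014 0.0159 0 0 0 -0.056 0;0.0014 0.0159 0 0 0 -0.056 0")

```text
time_s: 12.4
eef_pos: [0.5197, -0.1871, 0.0204]
orientation: [[0.505, 0.863, 0.001], [0.863, -0.505, 0.0], [0.001, 0.001, -1.0]]
contact_force: [0.6, 0.2, -0.4]
finger_gap: 0.0002
grip_force: 0.0
```

Run:
```python
from ringfit import *
t=camera("top");o=get_obs();print(o["eef_pos"],o["contact_force"],o["orientation"])
th,v=scal(t);d=(v>170).mean(0)<.5
a=np.degrees(th)
k=np.flatnonzero(np.diff(np.r_[0,d.astype(int),0]))
for s,e in k.reshape(-1,2): print("dark run",a[s],a[e-1],"mid",(a[s]+a[e-1])/2)
cv2.imwrite("pics/r4.png",rect(t,(.5556,-.1245),.08,.034,600))
```

```text
[ 0.51961655 -0.18702763  0.02041133] [ 0.23560181  0.07054576 -0.52806286] [[ 5.04948364e-01  8.63149308e-01  6.49940135e-04]
 [ 8.63149409e-01 -5.04948571e-01  1.96172721e-04]
 [ 4.97512690e-04  4.61938349e-04 -9.99999770e-01]]
dark run 41.0 58.5 mid 49.75
dark run 104.5 104.5 mid 104.5
dark run 127.50000000000001 151.0 mid 139.25
dark run 188.5 190.5 mid 189.5
dark run 216.5 242.49999999999997 mid 229.5
dark run 317.5 329.0 mid 323.25
```

Scaled: 381 mm / 800 = 0.4763, -110 mm / 800 = -0.1375, 0.815 rad / 3.1416 = 0.2594.

Call:
apply_moves(plan="-0.01 0 0 0 0 0 0;-0.0125 0 -0.0625 0 0 0 0;-0.0125 0 -0.1375 0 0 0 0.2;0.4763 -0.2638 -0.1375 0 0 0.2594 0.47;0.4763 -0.2638 -0.1375 0 0 0.2594 0.47;0.4763 -0.2638 -0.1375 0 0 0.2594 0.47;0.4763 -0.2638 -0.1375 0 0 0.2594 0.47;0.4763 -0.2638 -0.1375 0 0 0.2594 0.47;0.4763 -0.2638 -0.1375 0 0 0.2594 0.47;0.4763 -0.2638 -0.1375 0 0 0.2594 0.47;0.4763 -0.2638 -0.1375 0 0 0.2594 0.47;0.4763 -0.2638 -0.1375 0 0 0.2594 0.47;0.4763 -0.2638 -0.1375 0 0 0.2594 0.47;0.4763 -0.2638 -0.1375 0 0 0.2594 0.47;0.4763 -0.2638 -0.1375 0 0 0.2594 0.47")

```text
time_s: 14.32
eef_pos: [0.5292, 0.2468, 0.1304]
orientation: [[0.975, 0.224, -0.0], [0.224, -0.975, -0.0], [-0.0, 0.0, -1.0]]
contact_force: [-0.1, -0.9, -0.9]
finger_gap: 0.0401
grip_force: 0.0
```

Run:
```python
from ringfit import *
np.set_printoptions(precision=4,suppress=True)
t=camera("top");s=camera("side");o=get_obs();print(o["eef_pos"],o["finger_gap"],o["orientation"].tolist(),o["joint_positions"])
th,v=scal(t);d=(v>170).mean(0)<.5
a=np.degrees(th)
k=np.flatnonzero(np.diff(np.r_[0,d.astype(int),0]))
for q,e in k.reshape(-1,2): print("dark run",a[q],a[e-1],"mid",(a[q]+a[e-1])/2)
for r in tip_of("scallop",t)[:2]+tip_of("tail_knob",t)[:2]:
    px=np.array(r["at"])*W;print(r["conf"],onz(t,px,.034),onz(t,px,.06))
for nm,pic in(("t",t),("s",s)):
    for r in silhouettes("thick_bar",pic)[:1]:
        ys,xs=np.nonzero(r["region"]);P=np.array([onz(pic,p,.016)[:2] for p in zip(xs,ys)])
        w,V=np.linalg.eigh(np.cov(P.T));print(nm,r["conf"],len(P),P.mean(0),np.degrees(np.arctan(V[1,1]/V[0,1])))
b=rect(t,(.5556,-.1245),.08,.034,400);c=rect(t,(.530,.26),.11,.02,400)
for q in proj(t,[o["eef_pos"]]): print(q)
cv2.imwrite("pics/r5.png",np.hstack([b,c]))
```

```text
[0.5292 0.2472 0.1304] 0.040325952133024714 [[0.9744891856694188, 0.2244344568617259, 3.9831334455343715e-05], [0.22443445844281393, -0.9744891852564329, -4.100895845487204e-05], [2.961138134378317e-05, 4.8902310507368434e-05, -0.9999999983658651]] [20.8934 23.5378 92.9046 -0.0034 63.5563 97.9253]
dark run 0.5 2.5 mid 1.5
dark run 39.5 59.5 mid 49.5
dark run 128.5 150.0 mid 139.25
dark run 187.0 189.5 mid 188.25
dark run 225.0 240.5 mid 232.75
dark run 313.0 331.0 mid 322.0
0.88 [ 0.5109 -0.1794  0.034 ] [ 0.5071 -0.1719  0.06  ]
0.87 [ 0.5718 -0.2681  0.034 ] [ 0.5662 -0.2579  0.06  ]
t 0.38 25 [ 0.3452 -0.1935] 23.754347217565478
s 0.66 338 [0.5351 0.2549] 14.912336605727887
[163.8618 210.2972]
```

View pics/r5.png

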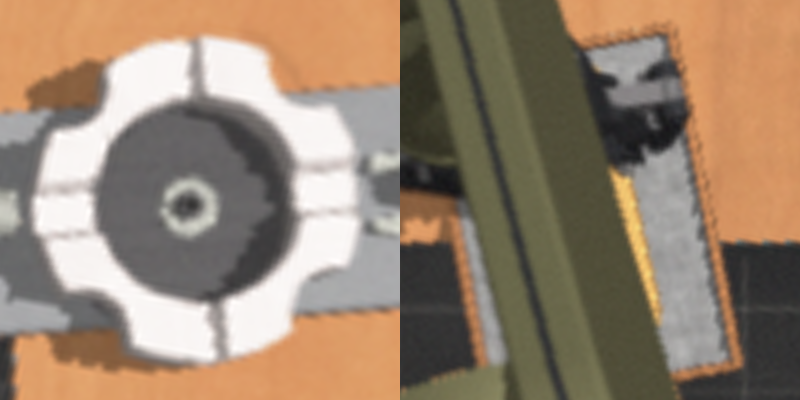

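Scaled: 121.5 mm / 800 = 0.1519, 115 mm / 800 = 0.1438.

Call:
apply_moves(plan="0 0 0.0625 0 0 0 0.47;0 0 0.1188 0 0 0 0.47;0 0 0.1438 0 0 0 0.47;0 0 0.1519 0 0 0 0.47;0 0 0.1519 0 0 0 0.47;0 0 0.1519 0 0 0 0.47", force=60)

```text
time_s: 15.38
eef_pos: [0.5301, 0.2485, 0.01]
orientation: [[0.974, 0.226, 0.002], [0.226, -0.974, 0.001], [0.002, -0.0, -1.0]]
contact_force: [0.6, -0.1, 0.5]
finger_gap: 0.0404
grip_force: 0.0
```

Call:
apply_moves(plan="0 0 0 0 0 0 0.1;0 0 0 0 0 0 0;0 0 0 0 0 0 0;0 0 0 0 0 0 0;0 0 0 0 0 0 0;0 0 0 0 0 0 0;0 0 0 0 0 0 0")

```text
time_s: 16.25
eef_pos: [0.5298, 0.2484, 0.0101]
orientation: [[0.974, 0.226, 0.002], [0.226, -0.974, 0.001], [0.002, -0.0, -1.0]]
contact_force: [-1.1, -0.3, 5.7]
finger_gap: 0.0123
grip_force: 60.7
```

Scaled: -90 mm / 800 = -0.1125, -75 mm / 800 = -0.0938.

Call:
apply_moves(plan="0 0 -0.0063 0 0 0 0;0 0 -0.025 0 0 0 0;0 0 -0.0563 0 0 0 0;0 0 -0.0938 0 0 0 0;0 0 -0.1125 0 0 0 0;0 0 -0.1125 0 0 0 0")

```text
time_s: 17.0
eef_pos: [0.53, 0.2484, 0.1003]
orientation: [[0.974, 0.226, 0.003], [0.226, -0.974, 0.001], [0.003, -0.0, -1.0]]
contact_force: [-0.1, 0.0, -1.8]
finger_gap: 0.0122
grip_force: 59.8
```

Run:
```python
from h import *
np.set_printoptions(precision=4,suppress=True)
t=camera("top");s=camera("side");o=get_obs();p=o["eef_pos"];print(p,o["finger_gap"],o["grip_force"],o["contact_force"],o["ft_torque"],o["orientation"].tolist())
z=p[2]+.003
for nm,pic in(("t",t),("s",s)):
    for r in silhouettes("thick_bar",pic)[:2]:
        ys,xs=np.nonzero(r["region"]);P=np.array([onz(pic,q,z)[:2] for q in zip(xs,ys)])
        w,V=np.linalg.eigh(np.cov(P.T));print(nm,r["conf"],len(P),P.mean(0),np.degrees(np.arctan(V[1,1]/V[0,1])),cv2.minAreaRect((P*1000).astype(np.float32)))
im=s["image"];x0,y0=[int(v) for v in proj(s,p)[0]];print(x0,y0)
cv2.imwrite("pics/s3.png",cv2.resize(im[max(y0-60,0):y0+50,x0-75:x0+75],None,fx=5,fy=5,interpolation=cv2.INTER_CUBIC))
```

```text
[0.5285 0.2479 0.0983] 0.012158790318869378 59.82947587966919 [ 0.1381 -0.7605 -2.9043] [-0.0762  0.0138  0.0135] [[0.9741587680059004, 0.2258622093639721, -0.0009783140863910919], [0.2258619476057909, -0.974159249026345, -0.00037169900000619044], [-0.0010369864730704816, 0.00014112991499255716, -0.9999994523705507]]
s 0.72 322 [0.5369 0.2491] 14.426270473119159 ((532.390625, 248.06903076171875), (145.48419189453125, 47.98985290527344), 14.429642677307129)
250 221
```

Scaled: 387 mm / 800 = 0.4838, -62 mm / 800 = -0.0775, -1.411 rad / 3.1416 = -0.4491.

Call:
apply_moves(plan="0 0 -0.0375 0 0 0 0;-0.0775 0.4838 -0.0375 0 0 -0.4491 0;-0.0775 0.4838 -0.0375 0 0 -0.4491 0;-0.0775 0.4838 -0.0375 0 0 -0.4491 0;-0.0775 0.4838 -0.0375 0 0 -0.4491 0;-0.0775 0.4838 -0.0375 0 0 -0.4491 0;-0.0775 0.4838 -0.0375 0 0 -0.4491 0;-0.0775 0.4838 -0.0375 0 0 -0.4491 0;-0.0775 0.4838 -0.0375 0 0 -0.4491 0;-0.0775 0.4838 -0.0375 0 0 -0.4491 0;-0.0775 0.4838 -0.0375 0 0 -0.4491 0;-0.0775 0.4838 -0.0375 0 0 -0.4491 0;-0.0775 0.4838 -0.0375 0 0 -0.4491 0;-0.0775 0.4838 0 0 0 -0.4491 0;-0.0775 0.4838 0 0 0 -0.4491 0;-0.0775 0.4838 0 0 0 -0.4491 0;-0.0775 0.4838 0 0 0 -0.4491 0")

```text
time_s: 19.32
eef_pos: [0.5569, -0.1431, 0.0998]
orientation: [[-0.068, 0.998, 0.002], [0.998, 0.068, -0.001], [-0.001, 0.002, -1.0]]
contact_force: [-0.0, 0.0, -1.1]
finger_gap: 0.0126
grip_force: 59.8
```

Run:
```python
from h import *
np.set_printoptions(precision=4,suppress=True)
t=camera("top");s=camera("side");o=get_obs();p=o["eef_pos"];R=o["orientation"];print(p,o["finger_gap"],o["contact_force"],o["ft_torque"],R.tolist())
z=p[2]+.003+.007
for r in silhouettes("thick_bar",t)[:2]:
    ys,xs=np.nonzero(r["region"]);P=np.array([onz(t,q,z)[:2] for q in zip(xs,ys)])
    w,V=np.linalg.eigh(np.cov(P.T));c=P.mean(0);d=V[:,1]
    print(r["conf"],len(P),c,np.degrees(np.arctan2(d[1],d[0])),P[np.argmin(P[:,1])],P[np.argmax(P[:,1])])
def crop(pic,q,h=32):
    x,y=[int(v) for v in proj(pic,q)[0]];return cv2.resize(pic["image"][y-h:y+h,x-h-10:x+h+10],(520,400),interpolation=cv2.INTER_CUBIC)[:, :400] if 0 else cv2.resize(pic["image"][y-h:y+h,x-h:x+h],(400,400),interpolation=cv2.INTER_CUBIC)
cv2.imwrite("pics/p6.png",np.hstack([crop(t,p,45),crop(s,p)]))
```

```text
[ 0.5567 -0.1431  0.0997] 0.012106314608624569 [-0.6399  0.2279 -2.1895] [-0.0278 -0.0292  0.0072] [[-0.06790291571363982, 0.9976907146626646, 0.001559459357374507], [0.9976917268628536, 0.06790382454353054, -0.000537365590887613], [-0.0006420179149937064, 0.0015193710088059118, -0.999998639661442]]
0.62 216 [ 0.551  -0.1012] 95.71391028409458 [ 0.5562 -0.1379] [ 0.5467 -0.0648]
```

Call:
apply_moves(plan="0 0 0.0313 0 0 0 0;0 0 0.0563 0 0 0 0;0 0 0.0688 0 0 0 0;0 0 0.0725 0 0 0 0;0 0 0.0725 0 0 0 0")

```text
time_s: 20.1
eef_pos: [0.5565, -0.1431, 0.0412]
orientation: [[-0.068, 0.998, 0.001], [0.998, 0.068, -0.0], [-0.0, 0.001, -1.0]]
contact_force: [-0.6, -0.7, -2.3]
finger_gap: 0.0117
grip_force: 59.9
```

Run:
```python
from h import *
np.set_printoptions(precision=4,suppress=True)
t=camera("top");s=camera("side");o=get_obs();p=o["eef_pos"];print(p,o["finger_gap"],o["contact_force"],o["ft_torque"])
z=p[2]+.01
# brass-colour pixels near the front end
hsv=cv2.cvtColor(t["image"],cv2.COLOR_BGR2HSV);b=t["image"].astype(int)
for r in silhouettes("thick_bar",t)[:2]:
    m=r["region"];ys,xs=np.nonzero(m);print(r["conf"],len(xs),xs.min(),xs.max(),ys.min(),ys.max())
    for c in range(xs.min(),xs.max()+1,3):
        q=ys[xs==c]; print(c,q.min(),q.max(),onz(t,(c,q.min()),z)[:2],onz(t,(c,q.max()),z)[:2])
def crop(pic,q,h):
    x,y=[int(v) for v in proj(pic,q)[0]];return cv2.resize(pic["image"][y-h:y+h,x-h:x+h],(400,400),interpolation=cv2.INTER_CUBIC)
cv2.imwrite("pics/p7.png",np.hstack([crop(t,[.5556,-.1,.035],32),crop(s,[.5556,-.1,.035],28)]))
```

```text
[ 0.5567 -0.1431  0.0415] 0.012343041987468478 [-0.0649 -0.1158 -2.4533] [ 0.0605 -0.0199  0.0181]
0.45 186 300 331 173 184
300 183 183 [ 0.5485 -0.063 ] [ 0.5485 -0.063 ]
303 180 184 [ 0.5543 -0.0716] [ 0.5448 -0.0695]
306 179 184 [ 0.5554 -0.0791] [ 0.5435 -0.0765]
309 178 184 [ 0.5564 -0.0867] [ 0.5421 -0.0836]
312 177 183 [ 0.5575 -0.0943] [ 0.5432 -0.0911]
315 177 182 [ 0.5561 -0.1013] [ 0.5442 -0.0986]
318 176 181 [ 0.5572 -0.1089] [ 0.5453 -0.1062]
321 175 181 [ 0.5582 -0.1165] [ 0.5439 -0.1132]
324 174 180 [ 0.5593 -0.1241] [ 0.545  -0.1208]
327 174 179 [ 0.558  -0.1312] [ 0.546  -0.1284]
330 173 176 [ 0.559  -0.1388] [ 0.5518 -0.1371]
```

View pics/p7.png

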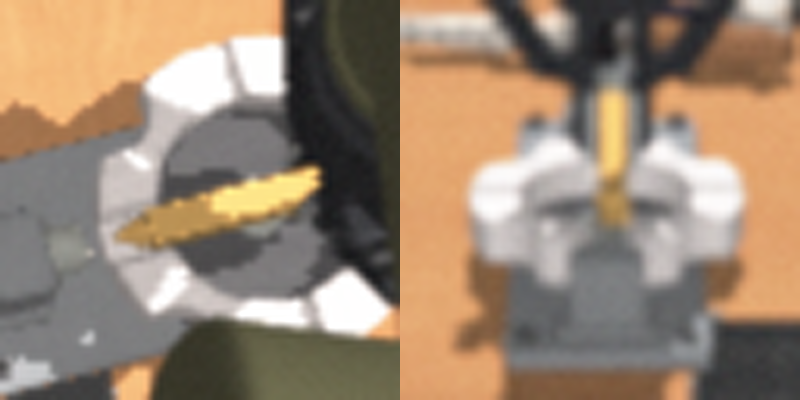

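Scaled: 8 mm / 800 = 0.01, 6 mm / 800 = 0.0075.

Call:
apply_moves(plan="0 0 0.0025 0 0 0 0;0 0 0.005 0 0 0 0;0 0 0.0075 0 0 0 0;0 0 0.01 0 0 0 0;0 0 0.01 0 0 0 0")

```text
time_s: 20.88
eef_pos: [0.5579, -0.1432, 0.0333]
orientation: [[-0.068, 0.998, 0.003], [0.998, 0.068, -0.001], [-0.001, 0.003, -1.0]]
contact_force: [4.4, -0.4, 1.2]
finger_gap: 0.0127
grip_force: 60.2
```

Scaled: 3 mm / 800 = 0.0038, 2 mm / 800 = 0.0025.

Call:
apply_moves(plan="0 0 0.0013 0 0 0 0;0 0 0.0025 0 0 0 0;0 0 0.0038 0 0 0 0;0 0 0.0038 0 0 0 0")

```text
time_s: 21.38
eef_pos: [0.5588, -0.1434, 0.0306]
orientation: [[-0.067, 0.998, 0.005], [0.998, 0.067, -0.001], [-0.001, 0.005, -1.0]]
contact_force: [6.2, 0.2, 1.5]
finger_gap: 0.0121
grip_force: 60.3
```

Scaled: 2.5 mm / 800 = 0.0031, 1.5 mm / 800 = 0.0019.

Call:
apply_moves(plan="0 0.0019 0 0 0 0 0;0 0.0031 0 0 0 0 0;0 0.0031 0.0013 0 0 0 0;0 0.0031 0.0019 0 0 0 0;0 0.0031 0.0019 0 0 0 0")

```text
time_s: 22.0
eef_pos: [0.5589, -0.1429, 0.029]
orientation: [[-0.068, 0.998, 0.001], [0.998, 0.068, -0.0], [-0.0, 0.001, -1.0]]
contact_force: [3.3, 0.2, 5.6]
finger_gap: 0.0123
grip_force: 60.8
```

Scaled: 1.5 mm / 800 = 0.0019, -0.5 mm / 800 = -0.0006.

Call:
apply_moves(plan="0 0.0019 -0.0006 0 0 0 0;0 0.0019 -0.0006 0 0 0 0;0 0.0019 -0.0006 0 0 0 0.2;0 0.0019 -0.0006 0 0 0 0.26;0 0.0019 -0.0006 0 0 0 0.28;0 0.0019 -0.0006 0 0 0 0.28")

```text
time_s: 22.75
eef_pos: [0.5596, -0.1424, 0.0285]
orientation: [[-0.068, 0.998, -0.001], [0.998, 0.068, 0.0], [0.0, -0.001, -1.0]]
contact_force: [0.3, 0.3, 0.5]
finger_gap: 0.0241
grip_force: 0.0
```

Scaled: -120 mm / 800 = -0.15, -100 mm / 800 = -0.125, 1.571 rad / 3.1416 = 0.5001.

Call:
apply_moves(plan="0 0 -0.025 0 0 0 0.28;0 0 -0.075 0 0 0 0.28;0 0 -0.125 0 0 0 0.5;-0.15 -0.0013 -0.125 0 0 0.5001 1;-0.15 -0.0013 -0.125 0 0 0.5001 1;-0.15 -0.0013 -0.125 0 0 0.5001 1;-0.15 -0.0013 -0.125 0 0 0.5001 1;-0.15 -0.0013 -0.125 0 0 0.5001 1;-0.15 -0.0013 -0.125 0 0 0.5001 1;-0.15 -0.0013 -0.125 0 0 0.5001 1;-0.15 -0.0013 -0.125 0 0 0.5001 1;-0.15 -0.0013 -0.125 0 0 0.5001 1;-0.15 -0.0013 -0.125 0 0 0.5001 1;-0.15 -0.0013 -0.125 0 0 0.5001 1")

```text
time_s: 24.5
eef_pos: [0.5671, -0.2623, 0.1287]
orientation: [[0.998, 0.069, -0.0], [0.069, -0.998, 0.0], [-0.0, -0.0, -1.0]]
contact_force: [-0.3, -0.2, -0.1]
finger_gap: 0.0856
grip_force: 0.0
```

```bash
cat > barchk.py <<'E'
from h import *
np.set_printoptions(precision=4,suppress=True)
t=camera("top");s=camera("side");o=get_obs();p=o["eef_pos"];print(p,o["finger_gap"],o["contact_force"],o["orientation"].tolist())
for nm,pic in(("t",t),("s",s)):
    for r in silhouettes("thick_bar",pic)[:2]:
        ys,xs=np.nonzero(r["region"]);P=np.array([onz(pic,q,.036)[:2] for q in zip(xs,ys)])
        w,V=np.linalg.eigh(np.cov(P.T));c=P.mean(0);d=V[:,1]
        print(nm,r["conf"],len(P),c,np.degrees(np.arctan2(d[1],d[0]))%180,P[np.argmin(P[:,1])],P[np.argmax(P[:,1])])
    for n in("thick_bar","tail_knob"):
        for r in tip_of(n,pic)[:2]: print(nm,n,r["conf"],onz(pic,np.array(r["at"])*W,.032 if n[1]=="h" else .06))
E
python3 barchk.py
```

```text
[ 0.5672 -0.2624  0.1288] 0.08507086850851472 [-0.551   0.5346  0.3176] [[0.9976496908321602, 0.06852071463104953, -7.77749676445083e-05], [0.06852072157024153, -0.9976496892944965, 9.03664092371426e-05], [-7.1400201365926e-05, -9.54832171402004e-05, -0.9999999928924832]]
t thick_bar 0.81 [ 0.5591 -0.1415  0.032 ]
t tail_knob 0.77 [ 0.5587 -0.2547  0.06  ]
s 0.18 399 [ 0.7249 -0.0384] 101.78624237840819 [ 0.7365 -0.1243] [0.7112 0.0422]
s thick_bar 0.5 [ 0.5627 -0.1328  0.032 ]
s tail_knob 0.68 [ 0.5721 -0.2375  0.06  ]
```

Scaled: 76.5 mm / 800 = 0.0956, 40 mm / 800 = 0.05.

Call:
apply_moves(plan="0 0 0.05 0 0 0 1;0 0 0.0956 0 0 0 1;0 0 0.0956 0 0 0 1;0 0 0.0956 0 0 0 0;0 0 0.0956 0 0 0 0;0 0 0.0956 0 0 0 0;0 0 0.0956 0 0 0 0;0 0 0.0956 0 0 0 0;0 0 0.0956 0 0 0 0;0 0 0.0956 0 0 0 0", force=25)

```text
time_s: 26.15
eef_pos: [0.5677, -0.2625, 0.0534]
orientation: [[0.998, 0.068, 0.001], [0.068, -0.998, -0.001], [0.001, 0.001, -1.0]]
contact_force: [-0.5, 1.1, 5.7]
finger_gap: 0.0162
grip_force: 24.3
```

Scaled: -32 mm / 800 = -0.04, -30 mm / 800 = -0.0375.

Call:
apply_moves(plan="0 -0.005 0 0 0 0 0;0 -0.01 0 0 0 0 0;0 -0.015 0 0 0 0 0;0 -0.02 0 0 0 0 0;0 -0.0238 0 0 0 0 0;0 -0.0275 0 0 0 0 0;0 -0.0313 0 0 0 0 0;0 -0.035 0 0 0 0 0;0 -0.0375 0 0 0 0 0;0 -0.04 0 0 0 0 0;0 -0.04 0 0 0 0 0")

```text
time_s: 27.52
eef_pos: [0.5657, -0.2319, 0.0534]
orientation: [[0.998, 0.068, 0.002], [0.068, -0.998, -0.003], [0.002, 0.003, -1.0]]
contact_force: [-1.2, -3.4, 5.8]
finger_gap: 0.0161
grip_force: 24.4
```

Scaled: -2 mm / 800 = -0.0025, -1 mm / 800 = -0.0013.

Call:
apply_moves(plan="0 -0.0013 0 0 0 0 0;0 -0.0025 0 0 0 0 0;0 -0.0025 0 0 0 0 0")

```text
time_s: 27.9
eef_pos: [0.5655, -0.2301, 0.0534]
orientation: [[0.998, 0.068, 0.002], [0.068, -0.998, -0.003], [0.002, 0.003, -1.0]]
contact_force: [-1.2, -4.0, 5.8]
finger_gap: 0.0156
grip_force: 24.4
```

Scaled: -3 mm / 800 = -0.0038, -2 mm / 800 = -0.0025.

Call:
apply_moves(plan="0 -0.0013 0 0 0 0 0;0 -0.0025 0 0 0 0 0;0 -0.0038 0 0 0 0 0;0 -0.0038 0 0 0 0 0")

```text
time_s: 28.4
eef_pos: [0.5653, -0.2272, 0.0534]
orientation: [[0.998, 0.068, 0.002], [0.068, -0.998, -0.003], [0.002, 0.003, -1.0]]
contact_force: [-1.7, -4.3, 5.5]
finger_gap: 0.0162
grip_force: 24.4
```

Scaled: -2 mm / 800 = -0.0025, -1 mm / 800 = -0.0013.

Call:
apply_moves(plan="0 -0.0013 0 0 0 0 0;0 -0.0025 0 0 0 0 0;0 -0.0025 0 0 0 0 0")

```text
time_s: 28.78
eef_pos: [0.5653, -0.2262, 0.0534]
orientation: [[0.998, 0.068, 0.002], [0.068, -0.998, -0.005], [0.002, 0.005, -1.0]]
contact_force: [-1.9, -6.1, 5.0]
finger_gap: 0.0161
grip_force: 24.4
```

Scaled: -3 mm / 800 = -0.0038, -2 mm / 800 = -0.0025.

Call:
apply_moves(plan="0 -0.0013 0 0 0 0 0;0 -0.0025 0 0 0 0 0;0 -0.0038 0 0 0 0 0;0 -0.0038 0 0 0 0 0")

```text
time_s: 29.28
eef_pos: [0.5653, -0.2255, 0.0534]
orientation: [[0.998, 0.069, 0.002], [0.069, -0.998, -0.008], [0.002, 0.008, -1.0]]
contact_force: [-1.9, -13.9, 3.4]
finger_gap: 0.0159
grip_force: 24.6
```

Scaled: 2.5 mm / 800 = 0.0031.

Call:
apply_moves(plan="0 0.0031 0 0 0 0 0;0 0.0031 0 0 0 0 0;0 0.0031 0 0 0 0 0.3;0 0.0031 0 0 0 0 0.4;0 0.0031 0 0 0 0 0.4;0 0.0031 0 0 0 0 0.4")

```text
time_s: 30.02
eef_pos: [0.5644, -0.2226, 0.052]
orientation: [[0.998, 0.068, -0.001], [0.068, -0.998, 0.0], [-0.001, -0.0, -1.0]]
contact_force: [0.6, 0.4, -0.5]
finger_gap: 0.0337
grip_force: 0.0
```

Scaled: 230 mm / 800 = 0.2875, -100 mm / 800 = -0.125.

Call:
apply_moves(plan="0 0.0038 -0.0313 0 0 0 0.4;0 0.0038 -0.0875 0 0 0 0.4;0 0.075 -0.125 0 0 0 0.4;-0.075 0.15 -0.15 0 0 0 0.4;-0.125 0.225 -0.15 0 0 0 0.4;-0.15 0.2875 -0.15 0 0 0 0.4;-0.15 0.2875 -0.15 0 0 0 0.4")

```text
time_s: 30.9
eef_pos: [0.4587, -0.4638, 0.1725]
orientation: [[0.998, 0.065, 0.0], [0.065, -0.998, -0.001], [0.0, 0.001, -1.0]]
contact_force: [-0.3, 0.9, -0.4]
finger_gap: 0.0338
grip_force: 0.0
```

```bash
python3 barchk.py
python3 - <<'E'
from ringfit import *
np.set_printoptions(precision=4,suppress=True)
t=camera("top")
# brass mask in rectified view at z=.036
b=rect(t,(.5556,-.1245),.12,.036,480);hsv=cv2.cvtColor(b,cv2.COLOR_BGR2HSV)
for r in silhouettes("tailstock",t)[:1]+silhouettes("thin_bar",t)[:1]: print(r["conf"],r["extent"])
m=((hsv[...,0]>17)&(hsv[...,0]<35)&(hsv[...,1]>90)).astype(np.uint8)
n,l,st,ce=cv2.connectedComponentsWithStats(m)
for k in range(1,n):
    if st[k,4]>200:
        ys,xs=np.nonzero(l==k);P=np.stack([.5556-(ys-239.5)*.5e-3,-.1245-(xs-239.5)*.5e-3],1)
        R=cv2.minAreaRect((P*1000).astype(np.float32));print(st[k],R)
h=rect(t,(.5556,-.1245),.12,.032,480)
for y in(-.04,-.05,-.06,-.07,-.08,-.17,-.18,-.19,-.2,-.21):
    c=int(239.5+(-.1245-y)/.5e-3);r=int(239.5+.068*(y+.1245)/.5e-3); print(y,h[r,c],h[r-4,c],h[r+4,c])
E
```

```text
[ 0.4592 -0.4632  0.1721] 0.0342146445230724 [-0.0974  0.4231 -0.5544] [[0.9979331597441273, 0.06426047207803999, 2.0283236704426187e-05], [0.06426047019315707, -0.9979329054684638, -0.0007128490897407533], [-2.5566709690325643e-05, 0.0007126791548734463, -0.9999997457173504]]
t 0.61 369 [ 0.5556 -0.1222] 94.52133344810109 [ 0.56   -0.1949] [ 0.5489 -0.0527]
t tail_knob 0.81 [ 0.563  -0.2227  0.06  ]
s 0.61 48 [ 0.5577 -0.1303] 93.4014143066118 [ 0.5631 -0.1864] [ 0.5551 -0.073 ]
s thick_bar 0.66 [0.5192 0.3383 0.032 ]
s thick_bar 0.52 [ 0.5545 -0.1073  0.032 ]
s tail_knob 0.62 [ 0.5643 -0.2437  0.06  ]
0.57 [0.6865, 0.4078, 0.7238, 0.4628]
0.69 [0.5332, 0.2661, 0.5941, 0.3424]
[  94  215  290   47 8147] ((556.1576538085938, -124.04685974121094), (17.73012924194336, 144.98046875), 3.871255874633789)
-0.04 [186 195 197] [189 199 199] [182 190 190]
-0.05 [182 195 198] [173 190 197] [187 196 196]
-0.06 [103 179 226] [110 193 235] [ 84 149 193]
-0.07 [110 193 236] [111 194 237] [110 193 239]
-0.08 [112 196 237] [111 194 237] [112 196 241]
-0.17 [114 200 241] [113 200 240] [117 203 247]
-0.18 [115 200 242] [115 200 241] [115 202 245]
-0.19 [103 178 227] [ 94 163 211] [106 184 237]
-0.2 [ 90 103 113] [ 91 100 105] [ 88  98 105]
-0.21 [112 118 118] [108 113 113] [111 117 117]
```

```bash
python3 -c "
from cell import *
print(sign_off())"
```

```text
the job is handed in; nothing more can be done
None
```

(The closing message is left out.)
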